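# Lock the mushroom slicer's cover with its hairpin clip

## Task

Swing the mushroom slicer's cover fully shut, then take the larger hairpin clip from the steel tray and push it sideways onto the stud that stands up through the cover, between cover and stud head, until it snaps home with the stud in the clip's round bay. Let go of the clip and leave it lying flat on the shut cover. Do not knock over or shift the jar, the steel cup or the smaller clip.

Things in the scene. Friction and masses are not known exactly. Their poses are not given: they have to be found in the camera images.
- slicer: Bench-top mushroom slicer, fixed, left or right of the tray: open steel body 130 (x) by 170 (y) by 70 mm high, blades inside; behind it a grey housing from x = +66 to +108 mm, 90 mm high. Origin: centre of the body's underside on the table; x points towards the cover's hinge, y along the hinge, z up.
- stud (a point): Point on the axis of the slicer's fixed upright stud, level with the shut cover's top face (74 mm up), at slicer x -33, y -45 mm; slicer's axes. The stud comes up through a 24 mm square window in the cover. Shank 14 mm in diameter, 9 mm of it free above the shut cover, then a round head 20 mm in diameter, 7 mm high.
- guard_mouth (a point): Point on the cover's top face in the open mouth of a U-shaped guard (3 mm strip, 14 mm high) round the stud; with the cover shut it lies 10 mm from the stud's axis towards slicer +y, where the side strips end. Inner faces 28.5 mm either side of the axis; back wall 32 mm beyond it at -y. The clip comes in from here, moving to slicer -y; the cover is bare for 120 mm on the +y side.
- cover (a joint): Cover's opening angle, rad: 0 shut (flat on the body), growing as it opens upward, at most 1.3. Hinge axis along slicer y at slicer x +65, z 70 mm. Steel plate 130 mm from hinge to free edge, 170 wide, 4 thick, its underside on the hinge axis; 0.25 kg. Stiff hinge (0.3 N m): it stays where left; shut it by pushing its top face down near the free edge.
- cover_edge (a point): Point on the cover's top face at its free edge, 130 mm from the hinge, 35 mm to the slicer's +y side of the middle, clear of stud and guard. It moves with the cover: x along the cover towards the hinge, z square off its top face.
- tray: Shallow steel tray, fixed, 220 (x) by 290 (y) by 18 mm high, walls and floor 3 mm thick; origin at the centre of its underside on the table. The two clips lie on its floor; which lies on which side varies.
- clip: The larger hairpin spring clip, dark steel, 44 g: at its tail a coil on edge, 22 mm in diameter, 12 mm wide (along y), to be gripped across that width from above; ahead two flat-lying legs of 6 mm wire, ends 67 mm from the coil's centre, 38 mm wide over the mouth. Origin: under the coil's centre (11 mm below it), level with the undersides; x from coil to mouth, y across, z up.
- clip_bay (a point): Centre of the clip's round bay for the 14 mm shank: x = 41 mm from the clip's origin, y = 0, level with the undersides; clip's axes. When home it lies at point stud within about 5 mm. The throat, 9 mm clear between the legs, is at clip x = 50 mm, the mouth 26 mm clear at 64 mm. Both legs spring outward; passing the throat takes a push of about 15 N along clip x.
- small_clip: A smaller hairpin clip of the same steel, for another machine: coil 16 mm in diameter, 10 mm wide, legs of 4 mm wire ending 47 mm from the coil's centre. Origin and axes as for the larger clip. Leave it alone.
- jar: Closed glass jar 54 mm in diameter, 105 mm tall, between tray and slicer; origin at the centre of its underside. Bystander.
- cup: Open steel cup 70 mm in diameter at the rim, 80 mm tall, beyond the work; origin at the centre of its underside. Bystander.
Things that resemble listed ones, but are neither listed nor needed, are in the scene too. What is shaped like the clip but green is not meant. Of the things shaped like the slicer, the steel one is meant.

How it is judged (in metres and radians):
On the way, in this order (a step that is already met when the one before it is completed fails the run):
1. the cover is fully shut, with the clip not yet on the stud (value of joint cover below 0.04 rad and horizontal distance between clip and stud above 0.06 m), for 0.2 s.
2. the larger clip has snapped onto the stud above the shut cover (value of joint cover below 0.04 rad and x of stud in the frame of clip between 0.034 and 0.0455 m and y of stud in the frame of clip between -0.004 and 0.004 m and z of stud in the frame of clip between -0.008 and 0.005 m and angle between clip's own z axis and vertical below 0.2 rad), for 0.2 s.
At the end, for the whole second after the job is handed in: The cover is shut (within 0.04 rad), the larger clip lies flat on it (within 0.2 rad) under the stud's head with the stud's axis in its bay (34 to 45.5 mm ahead of the coil's centre, within 4 mm of its middle line), released and at rest (all of step 2 and linear speed of clip below 0.02 m/s and contact force between clip and the fingers below 0.1 N); the robot touches nothing.
It fails at once if the jar is shifted more than 30 mm or tipped (distance of jar from where it was at the start of the episode above 0.03 m or angle between jar's own z axis and vertical above 0.4 rad).
It fails at once if the cup is shifted more than 30 mm or tipped (distance of cup from where it was at the start of the episode above 0.03 m or angle between cup's own z axis and vertical above 0.4 rad).
It fails at once if the smaller clip is shifted more than 30 mm (distance of small_clip from where it was at the start of the episode above 0.03 m).
It also fails if it takes over 54 s, if anything falls off the work surface, if the arm or the gripper's body presses on something with over 40 N, if the wrist force passes 120 N, or if a joint passes its speed limit or range.

## Robot

A 6-joint arm with a two-finger parallel gripper is mounted at the origin on the work surface. World frame = base frame: x ahead of the robot, y to its left, z up, the work surface at z = 0. Lengths are in mm, angles in rad, forces in N, time in s.
With the tool pointing down it reaches from about 350 to 875 mm from the base axis. Payload 4.2 kg.
Tool frame: the origin (TCP) lies at the very end of the fingers, on their centre line; the grasp point (between the pads) lies 19 mm behind it; z points along the fingers, y is the line along which they close (so a half turn about z gives the same grasp; the last joint's range is limited). The gripper opens to 85 mm and grips with 20 to 120 N. Pads are 22 mm wide; open, the fingers measure 114 mm over their backs; the gripper's body (76 mm by 85 mm) begins 54 mm behind the grasp point. The pads swing forward as they close: fully open they stand 13 mm farther back than shut.
Start: joints at [-1.049, 0.385, 0.008, 0, -1.194, -0.259], TCP at [162.383, -603.516, 231.312] pointing down, gripper open.
Joint ranges: [-3.14, 3.14], [-1.21, 2.06], [-1.07, 1.41], [-3.16, 2.05], [-2.99, -0.16], [-3.1, 3.1]. Speed limits (rad/s): [2.79, 2.79, 3.14, 3.14, 3.14, 3.14].

## Interface

Orientations are given as a unit quaternion [x, y, z, w].
In Python, from bench import arm gives the robot as it stands. The module is installed in compiled form; this text tells all that it offers.
- The arm moves only by the tool drive_tool, never from a script. Its argument "targets" is a list of rows, each a list of 5 numbers: the closure, from -1 (fully open) to 1 (shut), then the shift along the tool's x, y, z in mm, then the turn about the tool's z in degrees. In form: [[grip, tx, ty, tz, roll], ...]. A call has 1 to 12 rows; each row is the pose to reach, as a shift and turn from the pose commanded when the call began, along the tool's axes at that moment; what a row does not reach only later rows make up. A row lasts 1/10 s, in which the tool goes at most 50 mm and 8.59 degrees, less where a joint would pass 70% of its speed; a pose out of reach is approached as far as the arm can. A call with a gripper value outside its range is refused whole. The fingers move at their own pace and stop on an object; the grip force is fixed at half the most. Time passes only in rows, so rows that repeat a pose let the fingers close. It gives the time, the measured TCP pose, the force, the opening and the grip force at its end, in the units of the state.
- arm.read_state(): the state, without advancing time (a new reading comes with each control period).
- arm.get_image(name): name is "scene" or "top" or "wrist"; returns the picture (384x512x3 uint8, blue, green, red); there is no depth.
- arm.camera_params(name): a dict with "fov_y" (degrees; the focal length in pixels is half the picture's height over the tangent of half this angle, whatever the lens; pixels are square), "cx", "cy" (the principal point, pixels), "D" ([k1, k2, p1, p2, k3] as OpenCV has them; the pictures are not rectified), "rvec" (rotation vector, rad) and "tvec" (3), from world to camera coordinates, as OpenCV has them; the wrist camera has in their place "tool_from_camera" (4x4, takes a point from camera to tool coordinates, whose origin is the TCP and whose axes are the flange's). Camera axes: x right, y down, z forward; pixel columns grow to the right and rows downward; lengths in mm; the calibration is good to about 2 mm. A picture is of the moment at which its call begins: read the wrist's pose just before it. camera_params takes no time and is no camera call.
- arm.job_done(): hands the job in; it is judged then, once.
The state is a dict: "clock": time; "joints": joint angles; "joint_vel": joint speeds; "joint_efforts": joint torques, N m; "position": TCP position; "ee_rot": TCP orientation; "contact_force": force on the tool from outside, world axes, zero at the start; "wrist_torque": the same for the moment, N m; "gripper_width": finger opening in mm; "grasp_force": force on a finger pad.
Only numpy, scipy, OpenCV 4.12 (cv2) and the standard library are available. Lean on these libraries where they do the work, as an engineer would, in place of code of your own. Each camera call takes 0.05 s, during which the arm holds its last target. There are 200 camera calls.

## Working session

There is one attempt and no reset: what is moved stays moved. The work goes in short steps, Python scripts to look and compute and a tool call to move; the robot and the scene stay as the last step left them, time stands still between calls to the robot, and variables do not carry over. Pictures are saved under pics/ and viewed, at most 10 in all, crops included, and the job is handed in when it is done.

Besides the shell and the picture viewer there is one more tool, called after "Call:" as a command line: name --pt "numbers of a row" for each row, then --argument value for the rest. drive_tool: Moves the arm, as the interface text tells. Its arguments: {"type":"object","properties":{"targets":{"type":"array","items":{"type":"array","items":{"type":"number"}}}},"required":["targets"]}

```bash
mkdir -p pics; python3 - <<'E'
from bench import arm
import cv2,json
s=arm.read_state();print(s['clock'],s['position'],s['ee_rot'],s['gripper_width'])
for n in("scene","top","wrist"):
    im=arm.get_image(n);cv2.imwrite(f"pics/{n}0.png",im)
    print(n,{k:(v.tolist() if hasattr(v,'tolist') else v) for k,v in arm.camera_params(n).items()})
import numpy as np
a=cv2.imread('pics/scene0.png');b=cv2.imread('pics/top0.png')
E
```

```text
0.0 [ 162.21617079 -602.95268506  230.21621274] [-1.30941308e-01  9.91389501e-01  1.09236779e-03 -1.93372687e-04] 85.39932339390226
scene {'fov_y': 56.8939430830926, 'cx': 256.171812767224, 'cy': 193.7723411206216, 'D': [-0.04266347530799346, 0.0, 0.0, 0.0, 0.0], 'rvec': [1.859611125464557, 1.7350166622479788, -0.6379966146997947], 'tvec': [-61.48396391277327, -312.1178560854628, 1310.301042433362]}
top {'fov_y': 51.73460980556938, 'cx': 247.05117638369546, 'cy': 190.05876237139475, 'D': [-0.002981072886300839, 0.0, 0.0, 0.0, 0.0], 'rvec': [2.1824319738012834, -2.174759269434628, 0.09420185254804384], 'tvec': [9.442755959934784, 521.4507300518416, 1014.900114860323]}
wrist {'fov_y': 67.39276160515129, 'cx': 256.7025988883272, 'cy': 190.7194510983797, 'D': [-0.058635507271518256, 0.0, 0.0, 0.0, 0.0], 'tool_from_camera': [[0.0008832649330702329, -0.953404981475954, -0.30169216287450096, 76.8765178724621], [0.9999995540039223, 0.0009430006639457882, -5.236129189776092e-05, -0.2340353185763533], [0.00033441742642968843, -0.3016919820720865, 0.9534053891804897, -141.43974032144968], [0.0, 0.0, 0.0, 1.0]]}
```

View pics/scene0.png

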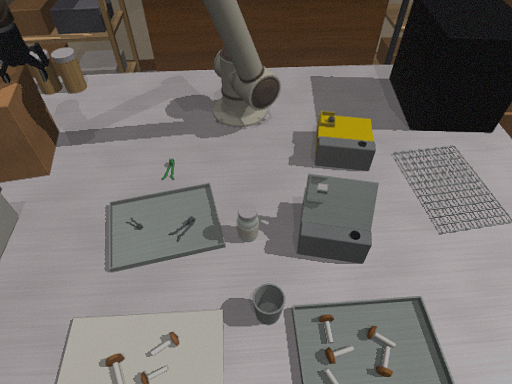

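View pics/top0.png

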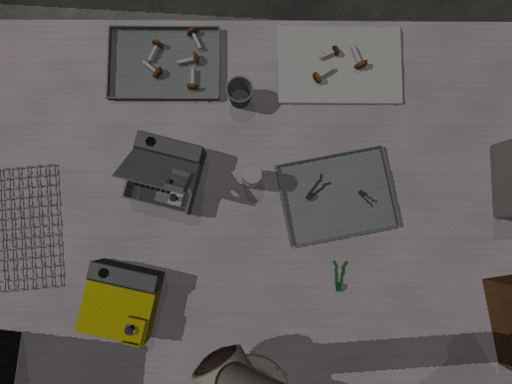

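```bash
cat > h.py <<'E'
import numpy as np,cv2
from scipy.spatial.transform import Rotation as R
from bench import arm
def K(c):
    f=192/np.tan(np.radians(c['fov_y']/2));return np.array([[f,0,c['cx']],[0,f,c['cy']],[0,0,1.]])
def ext(n,pos=None,q=None):
    c=arm.camera_params(n)
    if n!='wrist':
        Rw=cv2.Rodrigues(np.array(c['rvec']))[0];return c,Rw,np.array(c['tvec'])
    T=np.array(c['tool_from_camera']);Rt=R.from_quat(q).as_matrix()
    Rc=Rt@T[:3,:3];o=Rt@T[:3,3]+np.array(pos);return c,Rc.T,-Rc.T@o
def p2w(n,uv,z,pos=None,q=None):
    c,Rw,t=ext(n,pos,q)
    p=cv2.undistortPoints(np.array(uv,float).reshape(-1,1,2),K(c),np.array(c['D']))[:,0]
    d=np.c_[p,np.ones(len(p))]@Rw;o=-Rw.T@t
    return o+d*((np.broadcast_to(z,len(p))-o[2])/d[:,2])[:,None]
def w2p(n,X,pos=None,q=None):
    c,Rw,t=ext(n,pos,q)
    return cv2.projectPoints(np.array(X,float).reshape(-1,1,3),cv2.Rodrigues(Rw)[0],t,K(c),np.array(c['D']))[0][:,0]
E
python3 - <<'E'
from h import *
np.set_printoptions(precision=1,suppress=True)
t=cv2.imread('pics/top0.png')
a=cv2.resize(t[160:230,285:395],None,fx=7,fy=7,interpolation=2)[:,:770]
b=cv2.resize(t[120:220,105:215],None,fx=5,fy=5,interpolation=2)
cv2.imwrite('pics/c1.png',cv2.resize(t[160:230,290:390],None,fx=8,fy=8,interpolation=2))
cv2.imwrite('pics/c2.png',cv2.resize(t[120:220,105:215],None,fx=6,fy=6,interpolation=2))
print(p2w('top',[[317,187],[367,197],[252,175],[240,93]],10))
E
```

```text
[[ 531.3 -174.3   10. ]
 [ 505.1 -306.4   10. ]
 [ 562.7   -1.8   10. ]
 [ 786.1   31.3   10. ]]
```

View pics/c1.png

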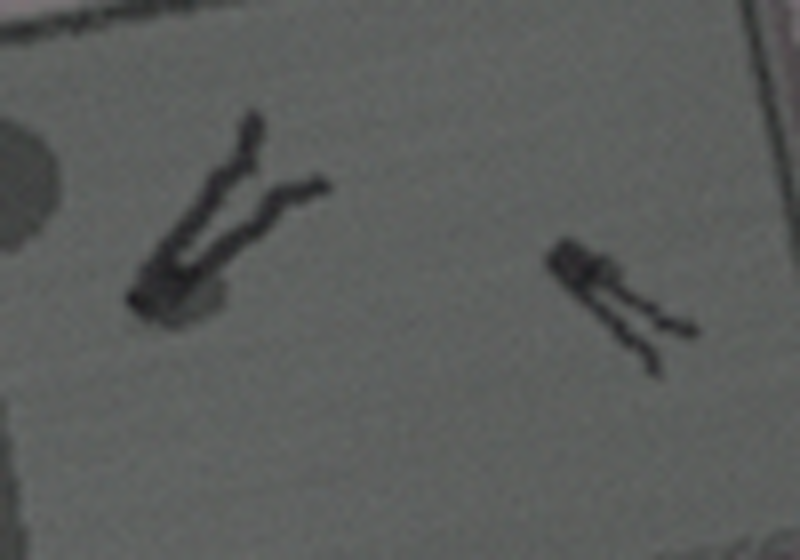

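View pics/c2.png

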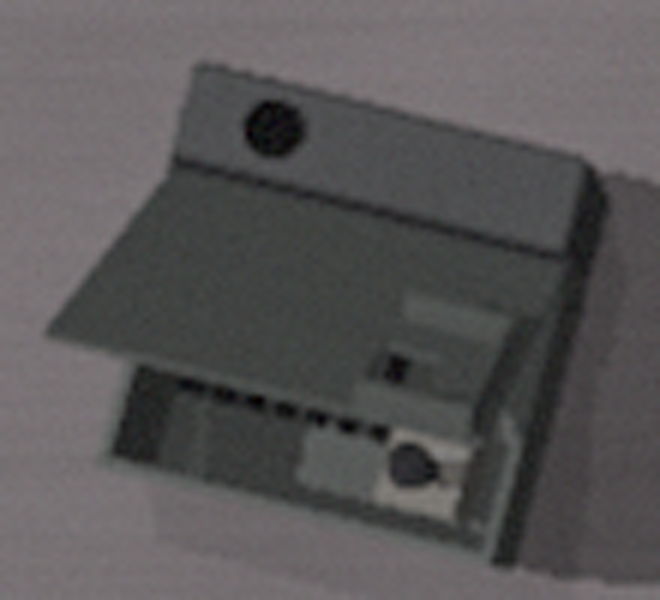

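```bash
python3 - <<'E'
from h import *
from scipy.optimize import least_squares
np.set_printoptions(precision=2,suppress=True)
L=np.array([[-65,85,70],[-65,-85,70],[108,85,90],[108,-85,90],[66,-85,90],[66,85,90],[-33,-45,90]],float)
uv=np.array([[108,460],[497,555],[198,65],[590,160],[565,255],[178,160],[413,465]])/6+[105,120]
def W(p,L): return np.c_[L[:,:2]@np.array([[np.cos(p[2]),np.sin(p[2])],[-np.sin(p[2]),np.cos(p[2])]])+p[:2],L[:,2]]
f=lambda p:(w2p('top',W(p,L))-uv).ravel()
r=least_squares(f,[540,180,0.]);p=r.x;print(p,r.fun.reshape(-1,2))
np.save('slicer.npy',p)
print('stud',W(p,np.array([[-33,-45,74.],[-33,-35,74]])))
def C(th,y): # free edge top
    return np.array([[65-130*np.cos(th)+4*np.sin(th),y,70+130*np.sin(th)+4*np.cos(th)]])
for th in np.arange(.3,1.31,.1): print(th,w2p('top',W(p,C(th,85)))[0],w2p('top',W(p,C(th,-85)))[0],w2p('scene',W(p,C(th,85)))[0])
print('target',np.array([48,335])/6+[105,120])
c=p2w('top',np.array([[160,285],[288,150],[252,115],[325,185]])/8+[290,160],[14,6,6,6]);print(c)
E
```

```text
[539.78 225.29  -0.24] [[-1.06  1.24]
 [ 0.13  1.69]
 [-0.13 -1.09]
 [ 0.99 -0.79]
 [ 0.94 -0.27]
 [-1.24 -0.69]
 [ 0.35 -0.16]]
stud [[497.13 189.3   74.  ]
 [499.48 199.02  74.  ]]
0.3 [117.18 193.92] [186.08 210.91] [370.37 185.65]
0.4 [116.06 191.55] [185.82 208.74] [371.63 183.87]
0.5 [115.12 188.65] [185.71 206.04] [372.89 182.52]
0.6000000000000001 [114.38 185.24] [185.77 202.81] [374.14 181.64]
0.7000000000000002 [113.87 181.35] [186.   199.08] [375.37 181.27]
0.8000000000000003 [113.58 177.  ] [186.39 194.89] [376.56 181.41]
0.9000000000000001 [113.54 172.25] [186.96 190.27] [377.7 182.1]
1.0000000000000002 [113.74 167.15] [187.69 185.28] [378.78 183.35]
1.1000000000000003 [114.2  161.76] [188.59 179.98] [379.78 185.18]
1.2000000000000004 [114.91 156.16] [189.63 174.44] [380.69 187.58]
1.3000000000000005 [115.86 150.43] [190.82 168.74] [381.48 190.56]
target [113.   175.83]
[[ 507.97 -154.8    14.  ]
 [ 553.83 -199.24    6.  ]
 [ 565.54 -187.38    6.  ]
 [ 542.14 -211.42    6.  ]]
```

Call:
drive_tool --pt "1 -295 368 0 -61" --pt "1 -295 368 0 -61" --pt "1 -295 368 0 -61" --pt "1 -295 368 0 -61" --pt "1 -295 368 0 -61" --pt "1 -295 368 0 -61" --pt "1 -295 368 0 -61" --pt "1 -295 368 0 -61" --pt "1 -295 368 0 -61" --pt "1 -295 368 0 -61" --pt "1 -295 368 0 -61"

```text
clock: 1.25
position: [352.4, -169.4, 231.4]
ee_rot: [-0.618, 0.786, -0.0, 0.0]
contact_force: [0.2, 0.2, -0.1]
gripper_width: 0.1
grasp_force: 0.0
```

```bash
cat >> h.py <<'E'
np.set_printoptions(precision=2,suppress=True)
def sl(x,y,z):
    p=np.load('slicer.npy');c,s=np.cos(p[2]),np.sin(p[2]);return np.array([p[0]+x*c-y*s,p[1]+x*s+y*c,z])
def go(*ws,yaw=None):
    s=arm.read_state();Rt=R.from_quat(s['ee_rot']).as_matrix()
    cur=np.degrees(np.arctan2(Rt[1,0],Rt[0,0]))
    print('t',s['clock'],'pos',s['position'],'yawx',cur,'tilt',Rt[2,2],'F',s['contact_force'],'w',s['gripper_width'],s['grasp_force'],'q6',s['joints'][5])
    for w in ws: print('shift',Rt.T@(np.array(w)-s['position']),'roll',None if yaw is None else -((yaw-cur+180)%360-180))
E
python3 -c "
from h import *
go(sl(-8,35,200),sl(-8,35,160),sl(-45,35,76),yaw=-103.8)"
```

```text
t 1.25 pos [ 352.45 -169.42  231.45] yawx -103.65326002049444 tilt -0.9999997314660488 F [ 0.23  0.23 -0.07] w 0.10038175448742956 0.0 q6 -0.21081308904753007
shift [-462.75  -80.81   31.68] roll 0.14673997950555417
shift [-462.74  -80.79   71.68] roll 0.14673997950555417
shift [-462.66  -43.74  155.66] roll 0.14673997950555417
```

Call:
drive_tool --pt "1 -463 -81 20 0" --pt "1 -463 -81 20 0" --pt "1 -463 -81 20 0" --pt "1 -463 -81 20 0" --pt "1 -463 -81 20 0" --pt "1 -463 -81 20 0" --pt "1 -463 -81 20 0" --pt "1 -463 -81 20 0" --pt "1 -463 -81 20 0" --pt "1 -463 -81 32 0" --pt "1 -463 -81 32 0"

```text
clock: 2.35
position: [542.1, 259.3, 196.0]
ee_rot: [-0.616, 0.787, 0.0, -0.002]
contact_force: [-1.0, -0.8, -0.6]
gripper_width: -0.3
grasp_force: 0.0
```

Call:
drive_tool --pt "1 0 0 20 0" --pt "1 0 0 40 0" --pt "1 0 4 55 0" --pt "1 0 10 70 0" --pt "1 0 18 85 0" --pt "1 0 26 98 0" --pt "1 0 32 110 0" --pt "1 0 37 120 0" --pt "1 0 37 120 0"

```text
clock: 3.25
position: [504.9, 265.6, 78.3]
ee_rot: [-0.616, 0.788, 0.0, -0.002]
contact_force: [0.8, -0.2, 0.3]
gripper_width: -0.1
grasp_force: 0.0
```

```bash
python3 -c "
from h import *
go(sl(-45,35,74),sl(-45,35,71),yaw=-103.8)
cv2.imwrite('pics/s1.png',np.vstack([cv2.resize(arm.get_image('scene')[90:280,240:440],(600,570))]))"
```

```text
t 3.25 pos [504.89 265.61  78.27] yawx -104.00552374793301 tilt -0.9999948606743997 F [ 0.79 -0.18  0.3 ] w -0.09832573808227268 0.0 q6 -1.0120139974461837
shift [-4.    1.63  4.26] roll -0.20552374793300032
shift [-4.01  1.62  7.26] roll -0.20552374793300032
```

View pics/s1.png

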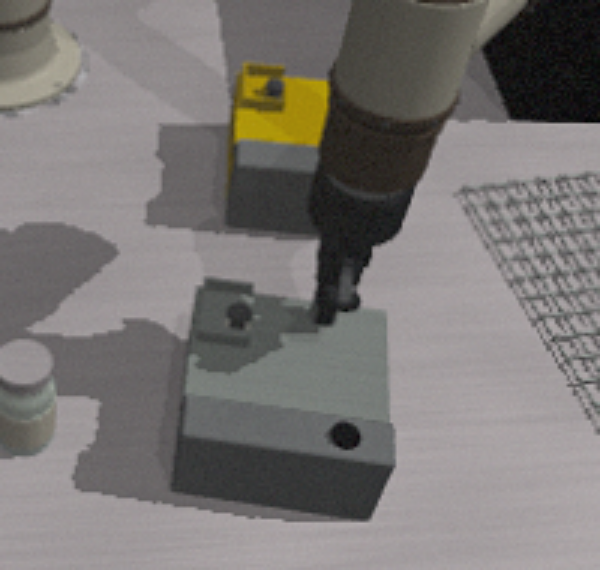

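The cover (crop centre ~ (290,350)) is nearly flat, with the stud standing through its window at crop (238,312). I'll press it the last few mm.

Call:
drive_tool --pt "1 0 0 3 0" --pt "1 0 0 5 0" --pt "1 0 0 6 0" --pt "1 0 0 7 0" --pt "1 0 0 7 0"

```text
clock: 3.8
position: [506.3, 267.1, 74.0]
ee_rot: [-0.616, 0.787, -0.0, 0.0]
contact_force: [-3.2, -2.0, 9.0]
gripper_width: -0.0
grasp_force: 4.4
```

Call:
drive_tool --pt "1 0 0 2 0" --pt "1 0 0 4 0" --pt "1 0 0 4 0" --pt "1 0 0 4 0"

```text
clock: 4.2
position: [506.4, 267.2, 73.8]
ee_rot: [-0.617, 0.787, -0.001, 0.001]
contact_force: [-9.6, -4.5, 27.8]
gripper_width: 0.2
grasp_force: 14.2
```

Call:
drive_tool --pt "1 0 0 -25 0" --pt "1 0 0 -60 0" --pt "1 0 0 -100 0" --pt "1 0 0 -130 0"

```text
clock: 4.6
position: [506.4, 267.6, 201.0]
ee_rot: [-0.616, 0.788, -0.0, 0.001]
contact_force: [1.2, 0.1, -0.0]
gripper_width: -0.2
grasp_force: 0.0
```

```bash
python3 -c "
from h import *
d=np.array([.718,-.696,0])
go(np.array([508,-154.8,200])-d*40,np.array([508,-154.8,150]),yaw=-44.1)
im=arm.get_image('top');cv2.imwrite('pics/t2.png',im)
s=arm.read_state();im=arm.get_image('wrist');cv2.imwrite('pics/w2.png',im)
a=cv2.resize(cv2.imread('pics/t2.png')[120:220,105:215],(400,364));b=cv2.resize(im,(400,300));cv2.imwrite('pics/v2.png',np.hstack([a[:300],b]) if 0 else np.hstack([a,np.vstack([b,np.zeros((64,400,3),np.uint8)])]))
"
```

```text
t 4.6 pos [506.44 267.61 200.99] yawx -103.92680737701244 tilt -0.9999958769191757 F [ 1.16  0.09 -0.04] w -0.22510387313665492 0.0 q6 -1.012282020642997
shift [389.5  -68.61   0.24] roll -59.82680737701244
shift [ 409.73 -103.09   50.26] roll -59.82680737701244
```

View pics/v2.png

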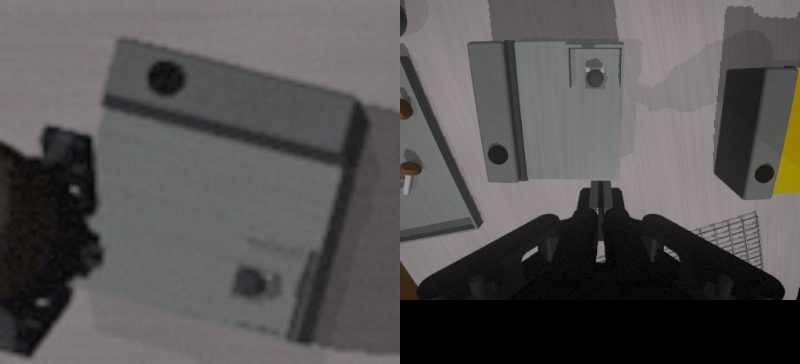

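The cover (view left) lies flat and shut, with the stud head at wrist pixel ≈(250,100). On to the clip.

Call:
drive_tool --pt "-1 410 -103 0 -60" --pt "-1 410 -103 0 -60" --pt "-1 410 -103 0 -60" --pt "-1 410 -103 0 -60" --pt "-1 410 -103 0 -60" --pt "-1 410 -103 0 -60" --pt "-1 410 -103 0 -60" --pt "-1 410 -103 0 -60" --pt "-1 410 -103 0 -60" --pt "-1 410 -103 40 -60" --pt "-1 410 -103 60 -60" --pt "-1 410 -103 60 -60"

```text
clock: 5.9
position: [504.2, -155.9, 134.5]
ee_rot: [0.927, -0.375, -0.004, 0.001]
contact_force: [-0.3, 0.7, 0.7]
gripper_width: 85.3
grasp_force: 0.0
```

```bash
python3 -c "
from h import *
go(np.array([508,-154.8,100]),yaw=-44.1)
s=arm.read_state();im=arm.get_image('wrist');cv2.imwrite('pics/w3.png',im);import json
print(w2p('wrist',[[508,-154.8,14]],s['position'],s['ee_rot']))
json.dump([list(map(float,s['position'])),list(map(float,s['ee_rot']))],open('w3.json','w'))
"
```

```text
t 5.9 pos [ 504.19 -155.86  134.55] yawx -44.0635749510312 tilt -0.9999639808195147 F [-0.29  0.73  0.67] w 85.2928550049486 0.0 q6 0.7954104325003815
shift [ 2.24 -3.59 34.52] roll 0.03642504896879473
[[252.47 182.57]]
```

View pics/w3.png

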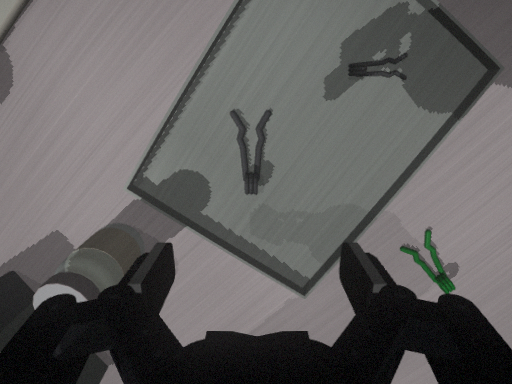

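```bash
python3 -c "
from h import *
import json
p,q=json.load(open('w3.json'))
c=p2w('wrist',[[251.5,182],[252.3,111.5]],[14,6],p,q);print(c);d=c[1]-c[0];y=np.degrees(np.arctan2(d[1],d[0]));print(y,np.hypot(*d[:2]))
e=c[0].copy();e[2]=6
go(e,yaw=y)
im=arm.get_image('top')[160:230,290:390]
"
```

```text
[[ 509.04 -154.53   14.  ]
 [ 554.58 -199.87    6.  ]]
-44.870989791675335 64.26068628128165
t 5.95 pos [ 505.99 -155.73  136.76] yawx -43.97337197090581 tilt -0.999991697319221 F [0.57 0.43 0.6 ] w 85.5125645038243 0.0 q6 0.7953776778389059
shift [  1.75  -3.34 130.75] roll 0.8976178207695398
```

Call:
drive_tool --pt "-1 2 -3 30 1" --pt "-1 2 -3 65 1" --pt "-1 2 -3 95 1" --pt "-1 2 -3 115 1" --pt "-1 2 -3 125 1" --pt "-1 2 -3 130 1" --pt "-1 2 -3 130 1" --pt "-1 2 -3 130 1"

```text
clock: 6.8
position: [511.8, -154.7, 9.6]
ee_rot: [0.924, -0.382, 0.001, -0.0]
contact_force: [0.2, 1.1, 0.4]
gripper_width: 85.2
grasp_force: 0.0
```

Call:
drive_tool --pt "1 0 0 0 0" --pt "1 0 0 0 0" --pt "1 0 0 0 0" --pt "1 0 0 0 0" --pt "1 0 0 0 0" --pt "1 0 0 0 0" --pt "1 0 0 0 0" --pt "1 0 0 0 0"

```text
clock: 7.6
position: [510.9, -154.8, 8.7]
ee_rot: [0.924, -0.382, 0.0, -0.0]
contact_force: [-0.6, 0.2, 5.3]
gripper_width: 10.3
grasp_force: 70.3
```

Call:
drive_tool --pt "1 0 0 -10 0" --pt "1 0 0 -40 0" --pt "1 0 0 -80 0" --pt "1 0 0 -120 0" --pt "1 0 0 -160 0" --pt "1 0 0 -190 0" --pt "1 0 0 -190 0" --pt "1 0 0 -190 0"

```text
clock: 8.4
position: [510.4, -154.4, 198.8]
ee_rot: [0.924, -0.382, 0.0, -0.001]
contact_force: [0.6, 0.2, -0.8]
gripper_width: 10.0
grasp_force: 69.0
```

```bash
python3 -c "
from h import *
g=sl(-33,45,200)
go(g,sl(-33,45,110),yaw=-90-np.degrees(-np.load('slicer.npy')[2]))
im=arm.get_image('wrist');cv2.imwrite('pics/w4.png',im[100:320,150:360].repeat(2,0).repeat(2,1))
"
```

```text
t 8.4 pos [ 510.36 -154.45  198.82] yawx -44.960793438634646 tilt -0.9999989895042902 F [ 0.6   0.18 -0.76] w 9.979783165491721 68.991559445858 q6 0.7764883068505415
shift [-299.11 -310.74   -0.83] roll 58.62909611240792
shift [-299.14 -310.61   89.17] roll 58.62909611240792
```

View pics/w4.png

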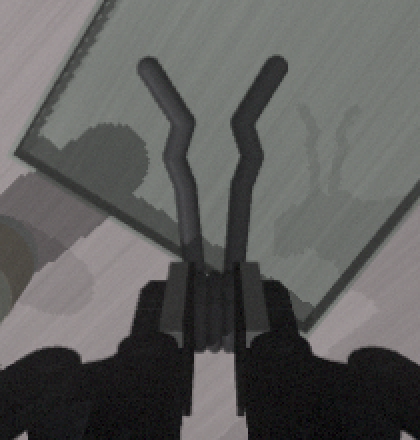

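The larger clip is held squarely by the coil, with tips at wrist pixels (224,132) and (288,132), symmetric about the tool axis. Next I carry it to the slicer.

Call:
drive_tool --pt "1 -299 -311 0 58.6" --pt "1 -299 -311 0 58.6" --pt "1 -299 -311 0 58.6" --pt "1 -299 -311 0 58.6" --pt "1 -299 -311 0 58.6" --pt "1 -299 -311 0 58.6" --pt "1 -299 -311 0 58.6" --pt "1 -299 -311 0 58.6" --pt "1 -299 -311 0 58.6" --pt "1 -299 -311 30 58.6" --pt "1 -299 -311 60 58.6" --pt "1 -299 -311 60 58.6"

```text
clock: 9.65
position: [514.9, 274.8, 131.8]
ee_rot: [-0.619, 0.786, 0.0, -0.007]
contact_force: [-0.9, -0.7, -1.5]
gripper_width: 10.3
grasp_force: 69.0
```

Call:
drive_tool --pt "1 0 0 10 0" --pt "1 0 0 25 0" --pt "1 0 0 25 0" --pt "1 0 0 25 0"

```text
clock: 10.05
position: [519.3, 276.4, 114.2]
ee_rot: [-0.619, 0.786, -0.0, 0.001]
contact_force: [0.5, -0.7, 0.5]
gripper_width: 10.3
grasp_force: 69.0
```

```bash
python3 -c "
from h import *
import json
go(sl(-33,45,110),yaw=-103.6)
s=arm.read_state();im=arm.get_image('wrist');cv2.imwrite('pics/w5full.png',im)
json.dump([list(map(float,s['position'])),list(map(float,s['ee_rot']))],open('w5.json','w'))
cv2.imwrite('pics/w5.png',cv2.resize(im[0:230,130:400],(783,598*230//230)[:2] if 0 else None,fx=2.6,fy=2.6,interpolation=2))
"
```

```text
t 10.05 pos [519.29 276.38 114.24] yawx -103.5716820747403 tilt -0.9999991906695468 F [ 0.55 -0.65  0.54] w 10.292874912468816 68.9714589715004 q6 -1.001657342832694
shift [-0.15  1.08  4.24] roll 0.02831792525969945
```

View pics/w5.png

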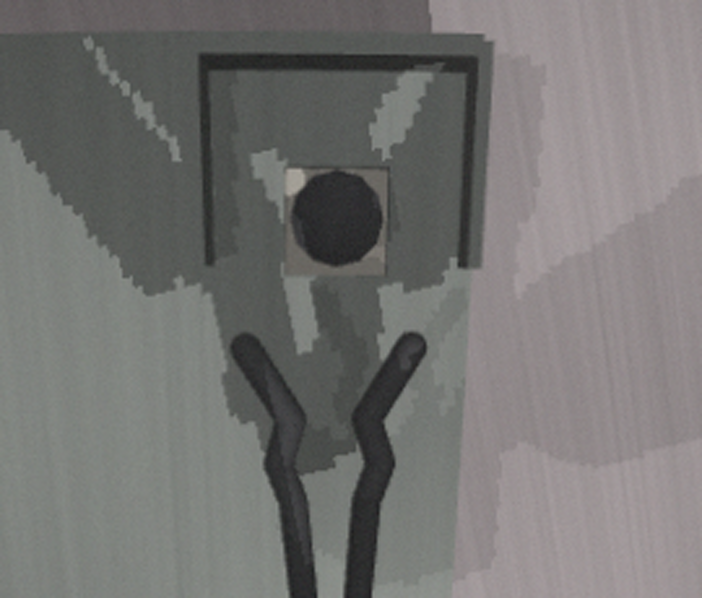

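```bash
python3 -c "
from h import *
import json
p,q=json.load(open('w5.json'));Rt=R.from_quat(q).as_matrix()
uv=np.array([[337,218],[204,62],[475,62],[210,262],[464,265],[246,346],[411,346]])/2.6+[130,0]
w=p2w('wrist',uv,[90,88,88,88,88,p[2]-3,p[2]-3],p,q)
print((w-p)@Rt, w[0])
"
```

```text
[[ 85.83   1.2   24.18]
 [116.26 -25.78  26.18]
 [116.34  29.04  26.13]
 [ 76.99 -26.08  26.21]
 [ 76.43  28.61  26.16]
 [ 61.55 -16.27   2.97]
 [ 61.58  15.21   2.94]] [498.01 193.24  90.  ]
```

Call:
drive_tool --pt "1 0 1.5 12 0.5" --pt "1 0 1.5 22 0.5" --pt "1 0 1.5 29 0.5" --pt "1 0 1.5 31 0.5" --pt "1 0 1.5 31 0.5" --pt "1 0 1.5 31 0.5"

```text
clock: 10.7
position: [517.4, 277.1, 82.4]
ee_rot: [-0.615, 0.788, -0.0, 0.0]
contact_force: [-0.0, -0.0, 0.2]
gripper_width: 10.2
grasp_force: 69.0
```

Call:
drive_tool --pt "1 0 0 1 0" --pt "1 0 0 1 0" --pt "1 0 0 1 0"

```text
clock: 11.0
position: [517.3, 277.0, 81.5]
ee_rot: [-0.615, 0.788, 0.0, 0.0]
contact_force: [-0.4, -0.6, 0.2]
gripper_width: 10.5
grasp_force: 69.0
```

Call:
drive_tool --pt "1 0 0 1 0" --pt "1 0 0 1 0" --pt "1 0 0 1 0"

```text
clock: 11.3
position: [517.2, 277.0, 80.3]
ee_rot: [-0.615, 0.788, -0.0, -0.0]
contact_force: [-1.0, -0.2, -1.2]
gripper_width: 10.1
grasp_force: 69.0
```

Call:
drive_tool --pt "1 0 0 1 0" --pt "1 0 0 1 0" --pt "1 0 0 1 0"

```text
clock: 11.6
position: [517.3, 277.1, 79.8]
ee_rot: [-0.615, 0.788, -0.0, 0.0]
contact_force: [-0.6, -0.7, 3.1]
gripper_width: 10.5
grasp_force: 69.9
```

Call:
drive_tool --pt "1 6 0 -0.5 0" --pt "1 12 0 -0.5 0" --pt "1 18 0 -0.5 0" --pt "1 22 0 -0.5 0" --pt "1 26 0 -0.5 0" --pt "1 26 0 -0.5 0"

```text
clock: 12.2
position: [510.6, 250.8, 79.8]
ee_rot: [-0.615, 0.788, -0.0, -0.001]
contact_force: [0.7, -0.3, 1.8]
gripper_width: 10.4
grasp_force: 69.5
```

```bash
python3 -c "
from h import *
go(sl(-33,-4,80),yaw=-103.6)
im=arm.get_image('wrist');cv2.imwrite('pics/w6.png',cv2.resize(im[40:240,160:360],None,fx=2.6,fy=2.6,interpolation=2))
"
```

```text
t 12.2 pos [510.58 250.82  79.79] yawx -104.07218218704843 tilt -0.9999993760295336 F [ 0.7  -0.29  1.82] w 10.361534791606381 69.53471079468727 q6 -0.9871901310726667
shift [21.94 -1.57 -0.19] roll -0.47218218704841775
```

View pics/w6.png

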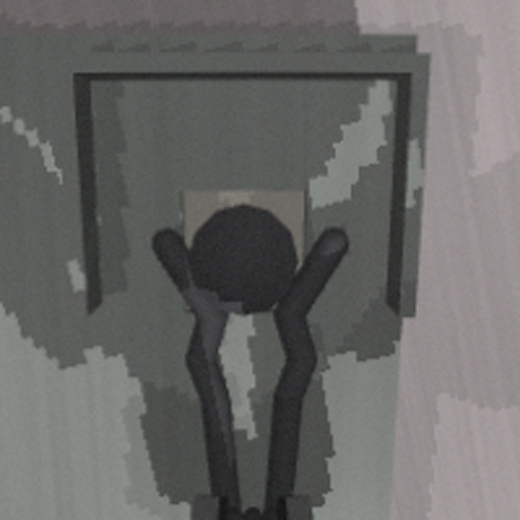

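Call:
drive_tool --pt "1 3 -1 0 0" --pt "1 6 -1 0 0" --pt "1 9 -1 0 0" --pt "1 12 -1 0 0" --pt "1 15 -1 0 0" --pt "1 18 -1 0 0" --pt "1 21 -1 0 0" --pt "1 21 -1 0 0" --pt "1 21 -1 0 0"

```text
clock: 13.15
position: [506.7, 230.3, 79.8]
ee_rot: [-0.615, 0.788, -0.0, -0.001]
contact_force: [1.7, -1.0, 1.2]
gripper_width: 10.5
grasp_force: 69.4
```

```bash
python3 -c "
from h import *
go(sl(-33,-4,80),yaw=-103.6)
im=arm.get_image('wrist');cv2.imwrite('pics/w7.png',cv2.resize(im[40:240,160:360],None,fx=2.6,fy=2.6,interpolation=2))
"
```

```text
t 13.15 pos [506.68 230.33  79.77] yawx -104.04875420186133 tilt -0.9999990962545466 F [ 1.68 -1.01  1.22] w 10.516736030870172 69.4000706076622 q6 -0.9638538621150496
shift [ 1.12 -0.37 -0.23] roll -0.44875420186133397
```

View pics/w7.png

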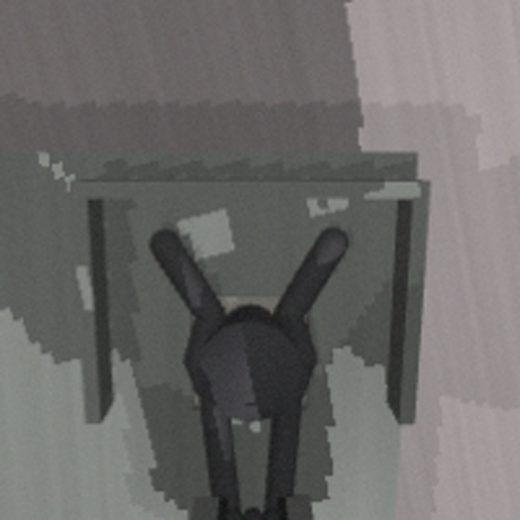

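The picture shows the stud head at crop (250,362), sitting in the bay between the leg kinks at (190,360) and (313,360). The residual force is about 2 N, so the clip has snapped home. Releasing now.

Call:
drive_tool --pt "-1 0 0 0 0" --pt "-1 0 0 0 0" --pt "-1 0 0 0 0" --pt "-1 0 0 0 0" --pt "-1 0 0 0 0" --pt "-1 0 0 0 0" --pt "-1 0 0 0 0"

```text
clock: 13.9
position: [506.8, 231.2, 79.8]
ee_rot: [-0.615, 0.788, 0.0, -0.0]
contact_force: [-0.2, 0.3, 0.2]
gripper_width: 85.3
grasp_force: 0.0
```

Call:
drive_tool --pt "-1 0 0 -15 0" --pt "-1 0 0 -40 0" --pt "-1 0 0 -70 0" --pt "-1 0 0 -100 0" --pt "-1 0 0 -100 0" --pt "-1 0 0 -100 0" --pt "-1 0 0 -100 0"

```text
clock: 14.6
position: [506.0, 230.7, 178.7]
ee_rot: [-0.615, 0.788, 0.0, -0.001]
contact_force: [-0.3, -0.3, -0.7]
gripper_width: 85.0
grasp_force: 0.0
```

```bash
python3 -c "
from h import *
go()
im=arm.get_image('wrist');cv2.imwrite('pics/w8.png',cv2.resize(im[40:260,130:380],None,fx=2.6,fy=2.6,interpolation=2))
"
```

```text
t 14.6 pos [506.03 230.68 178.7 ] yawx -104.0615408432955 tilt -0.9999974080505575 F [-0.25 -0.27 -0.67] w 85.03450076376097 0.0 q6 -0.9639923943058336
```

View pics/w8.png

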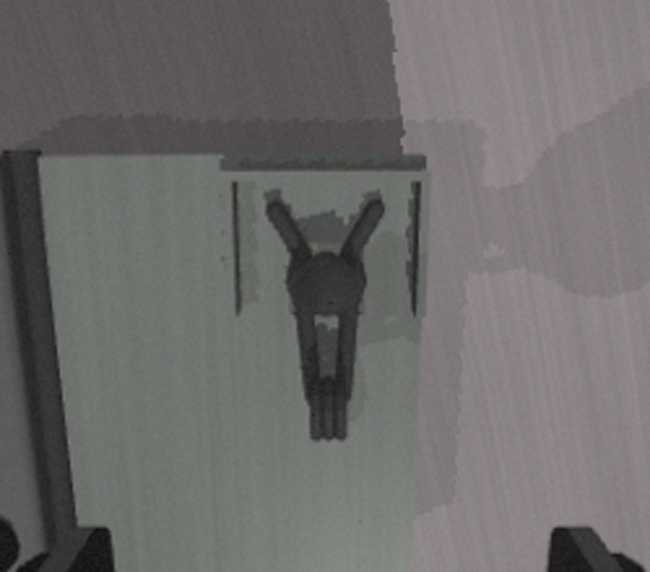

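The released clip lies flat on the shut cover, with the stud head at crop (326,285) centred in its bay. The coil is at (328,415), and the gripper is clear. Handing in.

```bash
python3 -c "
from bench import arm
print(arm.job_done())"
```

```text
the job is handed in; nothing more can be done
None
```

I shut the cover, snapped the larger clip onto the stud and released it flat on the cover, then handed the job in at about 14.7 s; the last picture showed it in place, but the hand-in returned no verdict.

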